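Change gears back on the storage post

ROBOT

A 6-joint arm with a two-finger parallel gripper is mounted at the origin on a cart in front of the work surface, level with it; the furniture and walls round the work are solid. World frame = base frame: x ahead of the robot, y to its left, z up, the work surface at z = 0. Lengths are in m, angles in rad, forces in N, time in s.
With the tool pointing down it reaches from about 0.3 to 0.85 m from the base axis. Payload 4.2 kg.
Tool frame: the origin (TCP) lies on the mounting face of the last link; the fingertips stand 191 mm ahead of it and the grasp point (between the pads) lies 172 mm ahead of it; z points along the fingers, y is the line along which they close (so a half turn about z gives the same grasp; the last joint's range is limited). The gripper opens to 91 mm and grips with 3 to 60 N. Pads are 32 mm wide; open, the fingers measure 118 mm over their backs; the gripper's body (76 mm by 178 mm) begins 60 mm behind the grasp point.
Start: joints at [1.191, 0.32, 1.565, -0, 1.257, -0.02], TCP at [0.202, 0.538, 0.405] pointing down, gripper open.
Joint ranges: [-3.11, 3.11], [-0.84, 2.01], [0.21, 2.61], [-1.34, 4.49], [0.05, 2.63], [-2.56, 2.56]. Speed limits (rad/s): [2.57, 2.57, 3.14, 3.14, 3.14, 3.14].

INTERFACE

Orientations are given as a unit quaternion [x, y, z, w].
In Python, from station import sensors, optics, ticket gives the robot as it stands.
- The arm moves only by the tool apply_moves, never from a script. Its argument "deltas" is text: rows parted by semicolons, each of 7 numbers parted by spaces: the shift along the tool's x, y, z in units of 30 mm (1.0 is 30 mm), then the turn, a rotation vector about the tool's x, y, z in units of 6 degrees (1.0 is 6 degrees), then the opening, from 0 (shut) to 1 (fully open). In form: tx ty tz rx ry rz grip; .... A call has 1 to 10 rows; each row shifts and turns the commanded pose from where the row before left it, along the tool's axes as they then stand; what a row does not reach is not made up. A row lasts 1/12 s, in which the tool goes at most 41.7 mm and 7.16 degrees, less where a joint would pass 70% of its speed; a pose out of reach is approached as far as the arm can. A call is refused whole if a number of a shift passes 1 or a number of a turn 1, either way. A call with a gripper value outside its range is refused whole. The fingers move at their own pace and stop on an object; "force" is the grip in N (left out, the last holds). Time passes only in rows, so rows that do not move let the fingers close. It gives the time, the measured TCP pose, the force, the opening and the grip force at its end, in the units of the state.
- sensors.read_state(): the state, without advancing time (a new reading comes with each control period).
- optics.grab_frame(name): name is "side" or "top"; returns a dict with "pixels" (400x640x3 uint8, red, green, blue), "range_z" (400x640 float32, m along the optical axis (not along the pixel's ray), 0 where there is no reading), "fovy" (degrees; the focal length in pixels is half the picture's height over the tangent of half this angle, whatever the lens; pixels are square), "cx", "cy" (the principal point, pixels), "rvec" (rotation vector, rad) and "tvec" (3), from world to camera coordinates, as OpenCV has them. Camera axes: x right, y down, z forward; pixel columns grow to the right and rows downward; lengths in m; the calibration is good to about 2 mm. A picture is of the moment at which its call begins.
- ticket.finish_job(): hands the job in; it is judged then, once.
The state is a dict: "time_s": time; "joint_positions": joint angles; "qd": joint speeds; "tau": joint torques, N m; "tcp_pos": TCP position; "tool_rot": TCP orientation; "contact_force": force on the tool from outside, world axes, zero at the start; "wrist_torque": the same for the moment, N m; "gripper_width": finger opening in m; "gripper_force": force on a finger pad.
Only numpy, scipy, OpenCV 4.12 (cv2) and the standard library are available. Lean on these libraries where they do the work, as an engineer would, in place of code of your own. Each camera call takes 0.05 s, during which the arm holds its last target. There are 200 camera calls.

TASK

Put the three change gears away on the upright storage post, hubs up, each one seated fully down: the large steel gear at the bottom, then the brass gear, then the white nylon gear on top. Then take the brass cap out of the packed tray and set it over the tip of the post, down on the nylon gear; leave the other two caps standing in the tray.

Things in the scene. Friction and masses are not known exactly. Their poses are not given: they have to be found in the camera images.
- gear_steel_mid (a point): Large grey steel gear, flat, hub up: toothed disc 96 mm across, 7 mm thick, with a round hub 36 mm across standing 10 mm above it (17 mm in all) and a 22 mm bore right through; grasp it by the hub. Point: on the bore's axis, half-way up (8.5 mm above the underside); z up along the axis. The gears lie in a row from left to right, in any order, centres 95 mm or more apart: close the fingers fore and aft (world x).
- gear_brass_mid (a point): Middle-sized yellow brass gear, flat, hub up: toothed disc 78 mm across, 7 mm thick, with a round hub 36 mm across standing 10 mm above it (17 mm in all) and a 22 mm bore right through; grasp it by the hub. Point: on the bore's axis, half-way up (8.5 mm above the underside); z up along the axis. Left of the gears stands a bench vice: x below 0.53 m, y -0.09 to 0.16 m, up to 0.21 m high.
- gear_nylon_mid (a point): Small white nylon gear, flat, hub up: toothed disc 62 mm across, 7 mm thick, with a round hub 36 mm across standing 10 mm above it (17 mm in all) and a 22 mm bore right through; grasp it by the hub. Point: on the bore's axis, half-way up (8.5 mm above the underside); z up along the axis. Far left a lamp overhangs the bench (x over 0.49 m, y over 0.3 m): swing past it before reaching out.
- cap_brass_mid (a point): Yellow brass cap, a round cap: body 46 mm across and 18 mm high, with a plain round grip stem 20 mm across standing 22 mm above the body (40 mm in all). A blind socket, 22 mm across and 14 mm deep, opens in its underside. The point is on its axis, half-way up (20 mm above the underside); z is the axis, up. It starts in the tray, in any of the three places, with about 0.7 mm of play to its neighbours and the tray's walls.
- cap_steel_mid (a point): Grey steel cap, not wanted, in the tray: a round cap: body 46 mm across and 18 mm high, with a plain round grip stem 20 mm across standing 22 mm above the body (40 mm in all). A blind socket, 22 mm across and 14 mm deep, opens in its underside. The point is on its axis, half-way up (20 mm above the underside); z is the axis, up.
- cap_black_mid (a point): Black plastic cap, not wanted, in the tray: a round cap: body 46 mm across and 18 mm high, with a plain round grip stem 20 mm across standing 22 mm above the body (40 mm in all). A blind socket, 22 mm across and 14 mm deep, opens in its underside. The point is on its axis, half-way up (20 mm above the underside); z is the axis, up.
- post_seat (a point): Storage post, fixed to the bench: a green round foot 84 mm across and 10 mm thick, with a plain steel post 16 mm across rising 62 mm above the foot's top; its last 12 mm taper to 6 mm across at the tip. The point is on the post's axis at the foot's top, where the lowest gear rests; z is up. Three seated gears reach 51 mm above it; the seated cap hides the tip.
- tray_floor (a point): Low wooden tray, fixed to the bench, 59 x 153 mm outside, walls 6 mm thick and 13 mm high, which the three caps fill in one row. The point is at the middle of its inner floor, 6 mm above the bench; y runs along the row, x across it. The caps' bodies rise 18 mm above this floor, 11 mm above the rim; between neighbouring stems 27 mm is free, so close the fingers across the row (along x), where only the low wall is in the way.
There are look-alikes about, which are no part of the job. Leave any red or turquoise look-alike of the part that bears gear_brass_mid alone.

How it is judged:
By the outcome, as a careful person would: the job done as asked, in the order asked, and still so for the second after the job is handed in, with the robot touching nothing.
It also fails if it takes over 122 s, if anything falls off the work surface, if the arm or the gripper's body presses on something with over 40 N, if the wrist force passes 120 N, or if a joint passes its speed limit or range.

## Working session

There is one attempt and no reset: what is moved stays moved. The work goes in short steps, Python scripts to look and compute and a tool call to move; the robot and the scene stay as the last step left them, time stands still between calls to the robot, and variables do not carry over. Pictures are saved under pics/ and viewed, at most 14 in all, crops included, and the job is handed in when it is done.

Besides the shell and the picture viewer there is one more tool, called by a JSON object that holds its "op" and its "data". apply_moves: Moves the arm, as the interface text tells. Its arguments: {"type":"object","properties":{"deltas":{"type":"string"},"force":{"type":"number"}},"required":["deltas"]}

```bash
mkdir -p pics; ls; cat > h.py <<'E'
import numpy as np, cv2
from station import sensors, optics, ticket
def grab(n):
    f=optics.grab_frame(n); np.savez('last_%s.npz'%n,**f); return f
def load(n): return dict(np.load('last_%s.npz'%n))
def save(f,name,crop=None,s=1):
    im=f['pixels'][:,:,::-1]
    if crop: a,b,c,d=crop; im=im[b:d,a:c]
    cv2.imwrite('pics/'+name,cv2.resize(im,None,fx=s,fy=s,interpolation=cv2.INTER_CUBIC))
def cam(f):
    R=cv2.Rodrigues(np.array(f['rvec'],float))[0]; t=np.array(f['tvec'],float).ravel()
    fl=200/np.tan(np.radians(float(f['fovy']))/2); return R,t,fl,float(f['cx']),float(f['cy'])
def ray(f,u,v,z):
    R,t,fl,cx,cy=cam(f); o=-R.T@t; d=R.T@np.array([(u-cx)/fl,(v-cy)/fl,1.]); return o+d*(z-o[2])/d[2]
def cloud(f):
    R,t,fl,cx,cy=cam(f); v,u=np.mgrid[:400,:640]; Z=f['range_z']
    P=np.stack([(u-cx)/fl*Z,(v-cy)/fl*Z,Z],-1)-t
    return P@R
def proj(f,p):
    R,t,fl,cx,cy=cam(f); q=R@np.array(p)+t; return q[0]/q[2]*fl+cx,q[1]/q[2]*fl+cy
E
python3 - <<'E'
from h import *
for n in ('top','side'):
    f=grab(n); save(f,n+'0.png'); R,t,fl,cx,cy=cam(f); print(n,fl,cx,cy,-R.T@t,R[2])
print(sensors.read_state())
E
```

```text
pics
top 470.7886280433925 321.84324422292696 200.36214500511156 [ 0.36477934 -0.19759823  1.06022132] [ 0.15000588 -0.00826035 -0.9886506 ]
side 477.87139380937015 315.47349389065073 198.41145147172452 [-0.00452493 -0.30211859  1.02183475] [ 0.47538645  0.09880548 -0.87421119]
{'time_s': 0.1, 'joint_positions': array([ 1.19097013e+00,  3.20212027e-01,  1.56553378e+00, -2.49835955e-05,
        1.25740083e+00, -1.99722739e-02]), 'qd': array([-1.30315964e-03, -1.40674066e-03, -2.88407642e-03, -7.77742440e-05,
       -1.30880171e-03, -6.32401672e-04]), 'tau': array([ 2.98290870e-04, -4.13328767e+01, -2.32510632e+01,  7.28180772e-02,
        4.21026349e-02, -4.71325268e-05]), 'tcp_pos': array([0.20241174, 0.53803736, 0.40402231]), 'tool_rot': array([ 1.78953861e-01,  9.83857160e-01, -7.63875966e-04, -1.42643450e-04]), 'contact_force': array([-0.85573718, -0.27621331, -0.1278671 ]), 'wrist_torque': array([-0.06469649,  0.02254776,  0.01490966]), 'gripper_force': 0.0, 'gripper_width': 0.09096650300718351}
```

View pics/top0.png

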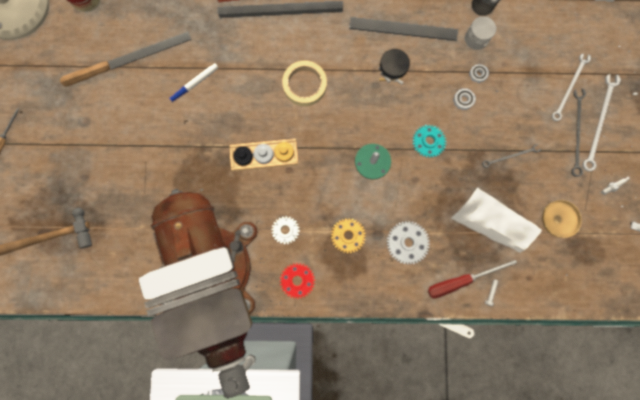

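View pics/side0.png

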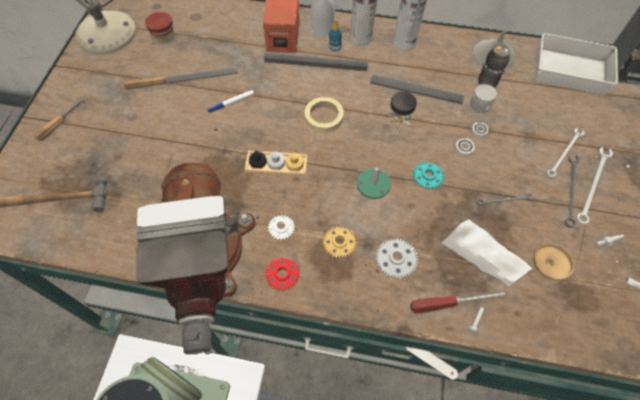

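```bash
cat > m.py <<'E'
from h import *
def blob(f,mask,z,near,name,R=None):
    n,l,s,c=cv2.connectedComponentsWithStats(mask.astype(np.uint8)*255)
    best=min([i for i in range(1,n) if s[i,4]>30],key=lambda i:np.hypot(*(c[i]-near)))
    cnt=max(cv2.findContours((l==best).astype(np.uint8),cv2.RETR_EXTERNAL,cv2.CHAIN_APPROX_NONE)[0],key=cv2.contourArea)
    W=np.array([ray(f,u,v,z)[:2] for u,v in cnt[:,0].astype(float)])
    c2,r=cv2.minEnclosingCircle((W*1000).astype(np.float32))
    h=cv2.convexHull((W*1000).astype(np.float32)); A=np.c_[2*h[:,0],np.ones(len(h))]; s2=np.linalg.lstsq(A,(h[:,0]**2).sum(1),rcond=None)[0]
    print(name,'px',c[best].round(1),'area',s[best,4],'circ',np.round(c2,1),round(r,1),'fit',s2[:2].round(1),np.sqrt(s2[2]+s2[0]**2+s2[1]**2).round(1))
E
python3 - <<'E'
from m import *
near=dict(top=dict(nylon=(285,230),brass=(348,235),steel=(408,242),post=(373,160),turq=(430,140),red=(297,281)),
 side=dict(nylon=(281,227),brass=(339,241),steel=(397,257),post=(374,184)))
for n in ('top','side'):
    f=load(n); hsv=cv2.cvtColor(f['pixels'],cv2.COLOR_RGB2HSV); H,S,V=[hsv[:,:,i].astype(int) for i in range(3)]
    for k,(u,v) in near[n].items(): print(n,k,'hsv at',[tuple(hsv[v+dy,u+dx]) for dx,dy in((10,0),(0,10))])
    m=dict(nylon=(S<60)&(V>150),steel=(S<50)&(V>110),brass=(H>18)&(H<30)&(S>130)&(V>130),post=(H>60)&(H<85)&(S>80))
    for k,mm in m.items(): blob(f,mm,.010 if k=='post' else .007,near[n][k],n+' '+k)
    P=cloud(f)
    for k,(u,v) in near[n].items(): print(k,P[v,u].round(4),end=' ')
    print()
f=load('top');P=cloud(f)
vz=P[190:330,140:262].reshape(-1,3); q=vz[vz[:,2]>.03]; print('vice',q.min(0),q.max(0))
big=P[:,:,2]>.25; print('tall',big.sum(), P[big].min(0) if big.any() else '')
for n,cr in (('top',(220,120,460,270)),('side',(235,135,455,290))):
    save(load(n),n+'crop.png',cr,3.3 if n=='top' else 3.5)
E
```

```text
top nylon hsv at [(np.uint8(27), np.uint8(9), np.uint8(250)), (np.uint8(25), np.uint8(14), np.uint8(235))]
top brass hsv at [(np.uint8(20), np.uint8(143), np.uint8(228)), (np.uint8(21), np.uint8(150), np.uint8(240))]
top steel hsv at [(np.uint8(23), np.uint8(16), np.uint8(212)), (np.uint8(25), np.uint8(15), np.uint8(210))]
top post hsv at [(np.uint8(73), np.uint8(103), np.uint8(138)), (np.uint8(73), np.uint8(103), np.uint8(141))]
top turq hsv at [(np.uint8(87), np.uint8(183), np.uint8(197)), (np.uint8(87), np.uint8(119), np.uint8(156))]
top red hsv at [(np.uint8(0), np.uint8(186), np.uint8(227)), (np.uint8(1), np.uint8(185), np.uint8(225))]
top nylon px [285.  229.7] area 555 circ [ 457.4 -124.8] 31.6 fit [ 457.4 -124.7] 30.8
top steel px [407.6 242.3] area 1342 circ [ 432.7 -399.3] 47.8 fit [ 432.6 -399.1] 46.8
top brass px [347.6 235.3] area 689 circ [ 446.4 -264.6] 37.8 fit [ 446.4 -264.8] 36.8
top post px [372.3 161.6] area 740 circ [ 616.8 -321. ] 39.6 fit [ 616.7 -321.3] 38.7
nylon [ 0.457  -0.1241 -0.0005] brass [ 0.4475 -0.2664 -0.0012] steel [ 0.4332 -0.4013  0.0011] post [ 
[... 423 characters left out ...]
hsv at [(np.uint8(72), np.uint8(87), np.uint8(143)), (np.uint8(73), np.uint8(87), np.uint8(146))]
side nylon px [281. 227.] area 520 circ [ 457.1 -122.7] 32.8 fit [ 456.9 -122.4] 32.1
side steel px [396.4 257.8] area 1296 circ [ 432.4 -397.5] 49.5 fit [ 432.  -397.2] 48.3
side brass px [335.1  25.4] area 31 circ [1150.6 -128.5] 17.4 fit [1150.7 -127.4] 13.5
side post px [373.2 184.4] area 472 circ [ 615.2 -319.2] 39.2 fit [ 615.6 -319.3] 38.2
nylon [ 0.4604 -0.1212 -0.0019] brass [ 0.45   -0.2625  0.0006] steel [ 0.4358 -0.3993  0.0014] post [ 0.61   -0.3212  0.015 ] 
vice [ 0.26232185 -0.19759823  0.03013321] [0.52733461 0.13852371 1.06022132]
tall 1011 [ 0.36477934 -0.19759823  1.06022132]
```

View pics/topcrop.png

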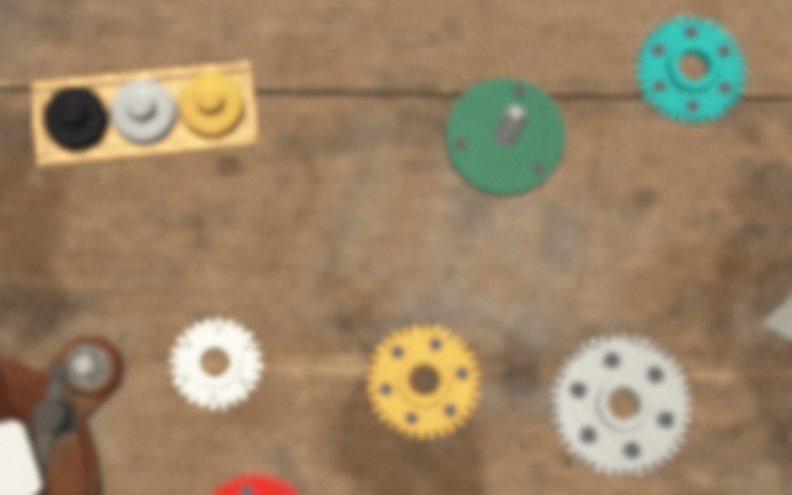

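```bash
python3 - <<'E'
from m import *
for n in ('top','side'):
    f=load(n); P=cloud(f); ok=f['range_z']>0
    q=P[ok&(P[:,:,0]>.3)&(P[:,:,0]<.56)&(P[:,:,1]>-.115)&(P[:,:,1]<.2)&(P[:,:,2]>.05)]
    for z in (.05,.08,.12,.16): 
        w=q[q[:,2]>z]; print(n,z,len(w), w[w[:,1].argmin()].round(3) if len(w) else '')
    hsv=cv2.cvtColor(f['pixels'],cv2.COLOR_RGB2HSV); H,S,V=[hsv[:,:,i].astype(int) for i in range(3)]
    m=(H>15)&(H<30)&(S>110)&(V>150)
    if n=='side': blob(f,m,.007,(339,241),'side brass')
    c=(284,151) if n=='top' else (295,160)
    print('cap hsv',hsv[c[1]-8:c[1]+9:2,c[0],:].tolist())
    # body: pixels of cloud at tray
    r=P[ok&(P[:,:,0]>.57)&(P[:,:,0]<.71)&(P[:,:,1]>-.2)&(P[:,:,1]<.05)]
    for z in(.034,.038): 
        w=r[r[:,2]>z]; print('stems >',z,len(w)); 
        if len(w)>8:
            _,l,c2=cv2.kmeans(w[:,:2].astype(np.float32),3,None,(3,50,1e-6),5,cv2.KMEANS_PP_CENTERS); print(c2.round(4).tolist(),np.bincount(l.ravel()))
save(load('top'),'traytop.png',(225,130,305,180),8); save(load('side'),'trayside.png',(240,140,315,185),8)
a=cv2.imread('pics/traytop.png');b=cv2.imread('pics/trayside.png');b=cv2.resize(b,(640,360))
cv2.imwrite('pics/tray.png',cv2.resize(np.vstack([a,b]),None,fx=.78,fy=.78))
E
```

```text
top 0.05 8787 [ 0.301 -0.071  0.195]
top 0.08 8602 [ 0.301 -0.071  0.195]
top 0.12 8314 [ 0.301 -0.071  0.195]
top 0.16 5152 [ 0.301 -0.071  0.195]
cap hsv [[22, 147, 244], [23, 146, 246], [22, 150, 242], [21, 152, 236], [20, 155, 226], [19, 155, 166], [19, 157, 216], [21, 151, 238], [20, 155, 225]]
stems > 0.034 209
[[0.6227999925613403, -0.024700000882148743], [0.633400022983551, -0.11779999732971191], [0.6281999945640564, -0.07119999825954437]] [71 69 69]
stems > 0.038 198
[[0.6335999965667725, -0.11749999970197678], [0.623199999332428, -0.024299999698996544], [0.6284000277519226, -0.07079999893903732]] [66 66 66]
side 0.05 5645 [ 0.302 -0.069  0.208]
side 0.08 5484 [ 0.302 -0.069  0.208]
side 0.12 5402 [ 0.302 -0.069  0.208]
side 0.16 3898 [ 0.302 -0.069  0.208]
side brass px [339.  242.2] area 672 circ [ 445.2 -263.3] 39.1 fit [ 444.9 -263.2] 38.0
cap hsv [[16, 109, 190], [22, 123, 237], [21, 124, 234], [19, 132, 216], [20, 126, 138], [19, 128, 143], [19, 125, 224], [19, 127, 225], [19, 128, 172]]
stems > 0.034 165
[[0.6270999908447266, -0.06970000267028809], [0.6216999888420105, -0.02370000071823597], [0.6324999928474426, -0.1160999983549118]] [56 56 53]
stems > 0.038 149
[[0.6327000260353088, -0.1160999983549118], [0.6222000122070312, -0.023600000888109207], [0.6276000142097473, -0.06939999759197235]] [51 49 49]
```

View pics/tray.png

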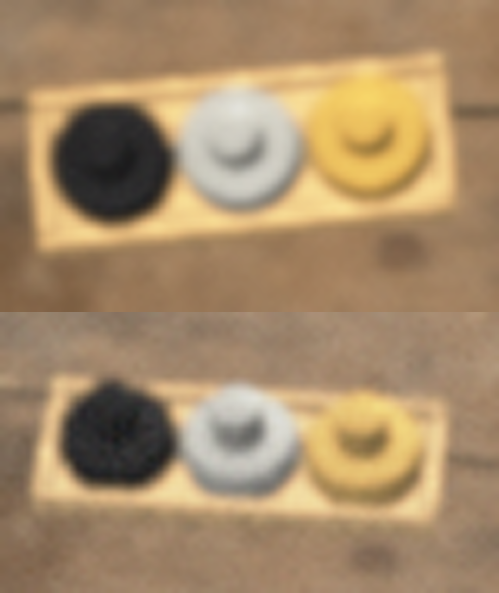

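{"op": "apply_moves", "data": {"deltas": "0 0 -0.2 0 0 1 1;0 0 -0.2 0 0 1 1;0 0 -0.2 0 0 1 1;0 0 -0.2 0 0 1 1;0 0 -0.2 0 0 1 1;0 0 -0.2 0 0 1 1;0 0 -0.2 0 0 1 1;0 0 -0.2 0 0 1 1;0 0 -0.2 0 0 1 1;0 0 -0.1 0 0 1 1", "force": 40}}

```text
time_s: 0.93
tcp_pos: [0.2025, 0.5382, 0.4621]
tool_rot: [0.649, 0.761, 0.0, -0.0]
contact_force: [-0.2, 0.0, 0.1]
gripper_width: 0.0906
gripper_force: 0.0
```

{"op": "apply_moves", "data": {"deltas": "0 0 0 0 0 1 1;0 0 0 0 0 0.57 1;-0.8 0.55 0 0 0 0 1;-1 0.65 0 0 0 0 1;-1 0.65 0 0 0 0 1;-1 0.65 0 0 0 0 1;-1 0.65 0 0 0 0 1;-1 0.65 0 0 0 0 1;-1 0.65 0 0 0 0 1;-1 0.65 0 0 0 0 1"}}

```text
time_s: 1.77
tcp_pos: [0.3557, 0.3024, 0.4615]
tool_rot: [0.707, 0.707, -0.0, -0.0]
contact_force: [0.7, -0.2, -0.1]
gripper_width: 0.0915
gripper_force: 0.0
```

```bash
cat > st.py <<'E'
from h import *
from scipy.spatial.transform import Rotation as Ro
s=sensors.read_state(); M=Ro.from_quat(s['tool_rot']).as_matrix()
print('t',s['time_s'],'tcp',s['tcp_pos'].round(4),'q',s['joint_positions'].round(3),'F',s['contact_force'].round(1),'w',round(s['gripper_width'],4),s['gripper_force'])
print('tilt deg',np.degrees(M[:2,2]).round(2),'yaw of tool y',np.degrees(np.arctan2(M[1,1],M[0,1])).round(2))
E
python3 st.py
```

```text
t 1.7667 tcp [0.3557 0.3024 0.4615] q [ 0.68   0.114  1.693 -0.     1.335  0.68 ] F [ 0.7 -0.2 -0.1] w 0.0915 0.0
tilt deg [-0.02 -0.02] yaw of tool y -0.01
```

{"op": "apply_moves", "data": {"deltas": "-1 0.2 0 0 0 0 1;-1 0.2 0 0 0 0 1;-1 0.2 0 0 0 0 1;-1 0.2 0 0 0 0 1;-1 0.2 0 0 0 0 1;-1 0.2 0 0 0 0 1;-1 0.2 0 0 0 0 1;-1 0.2 0 0 0 0 1;-1 0.2 0 0 0 0 1;-1 0.2 0 0 0 0 1"}}

```text
time_s: 2.6
tcp_pos: [0.4149, 0.0025, 0.4615]
tool_rot: [0.707, 0.707, -0.0, -0.0]
contact_force: [0.1, 0.9, 0.1]
gripper_width: 0.0908
gripper_force: 0.0
```

{"op": "apply_moves", "data": {"deltas": "-1 0.05 0 0 0 0 1;-1 0.05 0 0 0 0 1;-1 0.05 0 0 0 0 1;-1 0.05 0 0 0 0 1;-1 0.05 0 0 0 0 1;-1 0.05 0 0 0 0 1;-1 0.05 0 0 0 0 1;-1 0.05 0.3 0 0 0 1;-1 0.05 0.6 0 0 0 1;-1 0.05 0.9 0 0 0 1"}}

```text
time_s: 3.43
tcp_pos: [0.4301, -0.2978, 0.4088]
tool_rot: [0.707, 0.707, 0.001, 0.002]
contact_force: [1.5, -0.7, -0.0]
gripper_width: 0.0908
gripper_force: 0.0
```

```bash
python3 st.py
```

```text
t 3.4333 tcp [ 0.4301 -0.2978  0.4088] q [-0.628  0.234  1.675  0.     1.227 -0.627] F [ 1.5 -0.7 -0. ] w 0.0908 0.0
tilt deg [ 0.24 -0.16] yaw of tool y -0.05
```

{"op": "apply_moves", "data": {"deltas": "-1 0.05 0.8 0 0 0 1;-1 0 0.8 0 0 0 1;-0.85 0 0.8 0 0 0 1;-0.45 0 0.8 0 0 0 1;0 0 0.8 0 0 0 1;0 0 0.8 0 0 0 1;0 0 0.7 0 0 0 1;0 0 0.4 0 0 0 1;0 0 0 0 0 0 1"}}

```text
time_s: 4.18
tcp_pos: [0.4304, -0.3942, 0.2273]
tool_rot: [0.707, 0.707, -0.0, -0.004]
contact_force: [0.0, -0.2, 0.3]
gripper_width: 0.0913
gripper_force: 0.0
```

```bash
python3 st.py; python3 -c "
from h import *
a=grab('top');save(a,'a.png',(350,180,480,290),3);b=grab('side');save(b,'b.png',(330,180,460,290),3)
cv2.imwrite('pics/s1.png',np.hstack([cv2.imread('pics/a.png'),cv2.imread('pics/b.png')]))"
```

```text
t 4.1833 tcp [ 0.4304 -0.3942  0.2273] q [-0.761  0.497  1.775  0.     0.877 -0.76 ] F [ 0.  -0.2  0.3] w 0.0913 0.0
tilt deg [-0.3   0.29] yaw of tool y -0.04
```

View pics/s1.png

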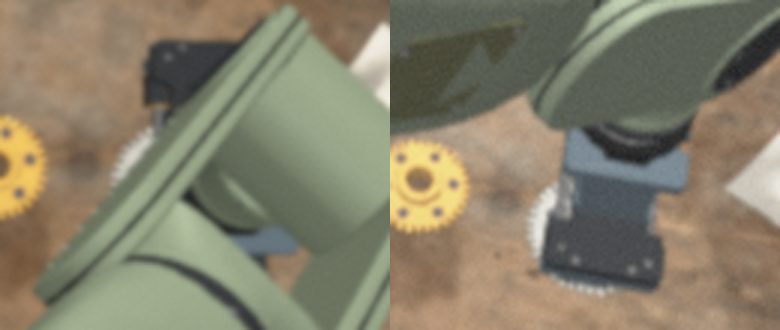

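{"op": "apply_moves", "data": {"deltas": "-0.14 0.07 0.3 0 0 0 1;0 0 0.3 0 0 0 1;0 0 0.2 0 0 0 1;0 0 0 0 0 0 1;0 0 0 0 0 0 1"}}

```text
time_s: 4.7
tcp_pos: [0.4334, -0.399, 0.2063]
tool_rot: [0.707, 0.707, 0.0, -0.001]
contact_force: [0.0, 0.0, 0.6]
gripper_width: 0.0915
gripper_force: 0.0
```

```bash
python3 st.py
```

```text
t 4.7 tcp [ 0.4334 -0.399   0.2063] q [-0.764  0.529  1.783  0.     0.831 -0.763] F [0.  0.  0.6] w 0.0915 0.0
tilt deg [-0.04  0.05] yaw of tool y -0.03
```

{"op": "apply_moves", "data": {"deltas": "0 -0.03 0.1 0 0 0 1;0 0 0.09 0 0 0 1;0 0 0 0 0 0 1;0 0 0 0 0 0 0;0 0 0 0 0 0 0;0 0 0 0 0 0 0;0 0 0 0 0 0 0;0 0 0 0 0 0 0;0 0 0 0 0 0 0;0 0 0 0 0 0 0", "force": 40}}

```text
time_s: 5.53
tcp_pos: [0.4326, -0.3991, 0.201]
tool_rot: [0.707, 0.707, 0.0, 0.0]
contact_force: [-0.6, 0.2, 0.8]
gripper_width: 0.0475
gripper_force: 0.0
```

```bash
python3 st.py
```

```text
t 5.5333 tcp [ 0.4326 -0.3991  0.201 ] q [-0.765  0.535  1.789  0.     0.817 -0.764] F [-0.6  0.2  0.8] w 0.0475 0.0
tilt deg [0.01 0.  ] yaw of tool y -0.04
```

{"op": "apply_moves", "data": {"deltas": "0 0 0 0 0 0 0;0 0 0 0 0 0 0;0 0 0 0 0 0 0;0 0 0 0 0 0 0;0 0 -0.3 0 0 0 0;0 0 -0.6 0 0 0 0;0 0 -0.9 0 0 0 0;0 0 -0.9 0 0 0 0;0 0 0 0 0 0 0"}}

```text
time_s: 6.28
tcp_pos: [0.4337, -0.4001, 0.2873]
tool_rot: [0.707, 0.707, 0.0, 0.005]
contact_force: [0.9, -0.9, -2.9]
gripper_width: 0.0336
gripper_force: 40.0
```

```bash
python3 st.py
```

```text
t 6.2833 tcp [ 0.4337 -0.4001  0.2873] q [-0.765  0.436  1.7    0.     0.996 -0.764] F [ 0.9 -0.9 -2.9] w 0.0336 39.99909645948492
tilt deg [ 0.43 -0.4 ] yaw of tool y -0.04
```

{"op": "apply_moves", "data": {"deltas": "0 0.3 -0.3 0 0 0 0;0.4 0.6 0 0 0 0 0;0.4 0.8 0 0 0 0 0;0.4 0.9 0 0 0 0 0;0.4 0.9 0 0 0 0 0;0.4 0.9 0 0 0 0 0;0.4 0.8 0 0 0 0 0;0.27 0.6 0 0 0 0 0;0 0.28 0 0 0 0 0;0 0 0 0 0 0 0"}}

```text
time_s: 7.12
tcp_pos: [0.6163, -0.3185, 0.2894]
tool_rot: [0.707, 0.708, -0.0, -0.001]
contact_force: [-0.3, 0.3, -4.8]
gripper_width: 0.0336
gripper_force: 40.0
```

```bash
python3 st.py; python3 -c "
from h import *
a=grab('top');save(a,'a.png',(300,100,430,250),3);b=grab('side');save(b,'b.png',(300,100,430,250),3)
cv2.imwrite('pics/s2.png',np.hstack([cv2.imread('pics/a.png'),cv2.imread('pics/b.png')]))"
```

```text
t 7.1167 tcp [ 0.6163 -0.3185  0.2894] q [-0.494  0.585  1.423  0.     1.134 -0.495] F [-0.3  0.3 -4.8] w 0.0336 39.99899530155744
tilt deg [-0.05  0.03] yaw of tool y 0.08
```

View pics/s2.png

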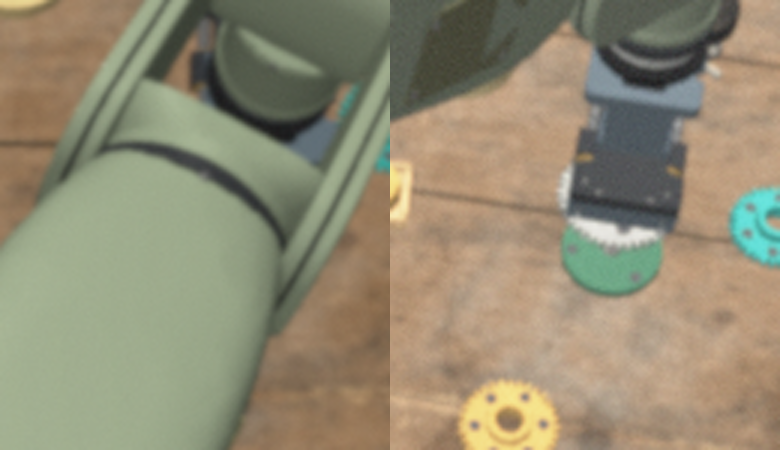

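```bash
cat > g.py <<'E'
from h import *
from scipy.optimize import least_squares
import sys
f=load('side'); rad=float(sys.argv[1]); zt=float(sys.argv[2]); box=list(map(int,sys.argv[3].split(','))); col=sys.argv[4]
hsv=cv2.cvtColor(f['pixels'],cv2.COLOR_RGB2HSV); H,S,V=[hsv[:,:,i].astype(int) for i in range(3)]
m=((S<50)&(V>165)) if col=='w' else ((H>15)&(H<30)&(S>110)&(V>150))
M=np.zeros_like(m); a,b,c,d=box; M[b:d,a:c]=m[b:d,a:c]
v,u=np.nonzero(M); W=np.array([ray(f,x,y,zt)[:2]*1000 for x,y in zip(u,v)]).astype(np.float32)
h=cv2.convexHull(W)[:,0]; print(len(W))
# keep outer hull points: iteratively fit with fixed radius, near the rim
c0=np.array([float(sys.argv[5]),float(sys.argv[6])])
for _ in range(5):
    r=np.hypot(*(h-c0).T); k=h[r>rad-4]
    c0=least_squares(lambda p:np.hypot(*(k-p).T)-rad+.6,c0,loss='soft_l1').x
print('centre',c0.round(1),'n',len(k),'res',(np.hypot(*(k-c0).T)-rad).round(1))
E
python3 g.py 48 0.0954 355,150,395,187 w 616 -319
```

```text
223
centre [ 613.4 -317.3] n 19 res [-1.3 -0.8  0.   0.2 -1.1 -1.8 -1.5 -0.5 -0.6 -0.6  0.7  0.4 -0.2 -1.2
 -1.2 -0.9  0.2 -0.7 -2.8]
```

{"op": "apply_moves", "data": {"deltas": "-0.04 0.02 0.2 0 0 0 0;0 0 0.3 0 0 0 0;0 0 0.4 0 0 0 0;0 0 0.4 0 0 0 0;0 0 0.4 0 0 0 0;0 0 0.3 0 0 0 0;0 0 0.3 0 0 0 0;0 0 0.2 0 0 0 0;0 0 0 0 0 0 0"}}

```text
time_s: 7.97
tcp_pos: [0.6155, -0.3202, 0.2141]
tool_rot: [0.707, 0.707, -0.0, -0.001]
contact_force: [-0.0, 0.5, -3.7]
gripper_width: 0.0339
gripper_force: 40.0
```

```bash
python3 st.py
```

```text
t 7.9667 tcp [ 0.6155 -0.3202  0.2141] q [-0.496  0.654  1.501  0.     0.989 -0.496] F [-0.   0.5 -3.7] w 0.0339 39.998916137053584
tilt deg [-0.11  0.07] yaw of tool y -0.03
```

{"op": "apply_moves", "data": {"deltas": "0 0 0.08 0 0 0 0;0 0 0 0 0 0 0;0 0 0 0 0 0 0.5;0 0 0 0 0 0 0.5;0 0 0 0 0 0 0.5;0 0 -0.2 0 0 0 0.6;0 0 -0.6 0 0 0 0.7;0 0 -0.9 0 0 0 0.8;0 0 -0.9 0 0 0 0.9;0 0 -0.5 0 0 0 0.9"}}

```text
time_s: 8.8
tcp_pos: [0.6161, -0.3206, 0.3112]
tool_rot: [0.707, 0.707, 0.001, 0.003]
contact_force: [0.6, -0.3, 2.2]
gripper_width: 0.0762
gripper_force: 0.0
```

```bash
python3 st.py
```

```text
t 8.8 tcp [ 0.6161 -0.3206  0.3112] q [-0.496  0.568  1.397  0.     1.171 -0.496] F [ 0.6 -0.3  2.2] w 0.0762 0.0
tilt deg [ 0.31 -0.16] yaw of tool y -0.04
```

{"op": "apply_moves", "data": {"deltas": "0.2 -0.4 0 0 0 0 1;0.3 -0.8 0 0 0 0 1;0.3 -0.9 0 0 0 0 1;0.3 -0.9 0 0 0 0 1;0.3 -0.9 0.2 0 0 0 1;0.3 -0.8 0.5 0 0 0 1;0.19 -0.7 0.5 0 0 0 1;0 -0.28 0.5 0 0 0 1;0 0 0.4 0 0 0 1;0 0 0 0 0 0 1"}}

```text
time_s: 9.63
tcp_pos: [0.4441, -0.2631, 0.2428]
tool_rot: [0.707, 0.707, -0.0, -0.001]
contact_force: [0.6, 0.5, -0.3]
gripper_width: 0.0912
gripper_force: 0.0
```

```bash
python3 st.py;python3 -c "
from h import *
a=grab('top');save(a,'a.png',(300,100,430,250),3);b=grab('side');save(b,'b.png',(300,140,430,290),3)
cv2.imwrite('pics/s3.png',np.hstack([cv2.imread('pics/a.png'),cv2.imread('pics/b.png')]))"
```

```text
t 9.6333 tcp [ 0.4441 -0.2631  0.2428] q [-0.557  0.391  1.92   0.     0.834 -0.556] F [ 0.6  0.5 -0.3] w 0.0912 0.0
tilt deg [-0.14  0.09] yaw of tool y -0.06
```

View pics/s3.png

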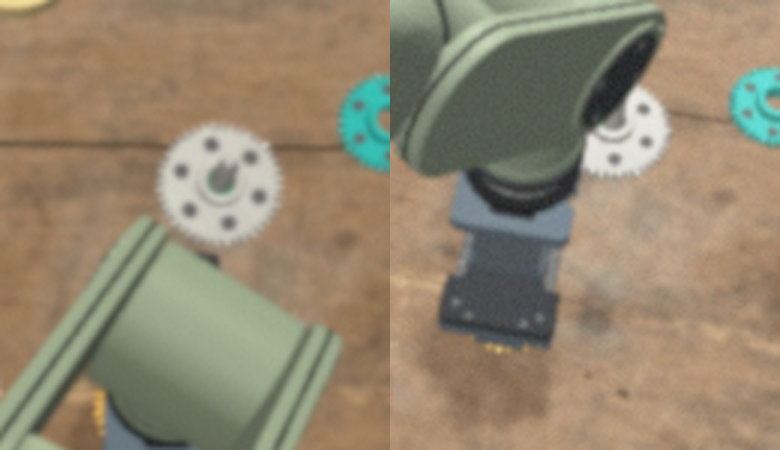

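{"op": "apply_moves", "data": {"deltas": "-0.03 0.05 0.3 0 0 0 1;0 0 0.4 0 0 0 1;0 0 0.3 0 0 0 1;0 0 0.2 0 0 0 1;0 0 0.1 0 0 0 1;0 0 0 0 0 0 1;0 0 0 0 0 0 1"}}

```text
time_s: 10.32
tcp_pos: [0.447, -0.2646, 0.2046]
tool_rot: [0.707, 0.707, 0.0, 0.0]
contact_force: [-0.4, -0.8, 0.7]
gripper_width: 0.0913
gripper_force: 0.0
```

```bash
python3 st.py
```

```text
t 10.3167 tcp [ 0.447  -0.2646  0.2046] q [-0.557  0.447  1.952  0.     0.742 -0.556] F [-0.4 -0.8  0.7] w 0.0913 0.0
tilt deg [ 0.01 -0.  ] yaw of tool y -0.03
```

{"op": "apply_moves", "data": {"deltas": "0 -0.04 0.13 0 0 0 0.9;0 0 0 0 0 0 0;0 0 0 0 0 0 0;0 0 0 0 0 0 0;0 0 0 0 0 0 0;0 0 0 0 0 0 0;0 0 0 0 0 0 0;0 0 0 0 0 0 0;0 0 0 0 0 0 0;0 0 0 0 0 0 0"}}

```text
time_s: 11.15
tcp_pos: [0.4457, -0.2645, 0.2008]
tool_rot: [0.707, 0.707, 0.0, 0.0]
contact_force: [1.6, 0.3, -0.9]
gripper_width: 0.0338
gripper_force: 40.0
```

{"op": "apply_moves", "data": {"deltas": "0 0 0 0 0 0 0;0 0 0 0 0 0 0;0 0 -0.3 0 0 0 0;0 0 -0.6 0 0 0 0;0 0 -0.9 0 0 0 0;0 0 -0.9 0 0 0 0;0 0 -0.5 0 0 0 0;0 0 0 0 0 0 0"}}

```text
time_s: 11.82
tcp_pos: [0.4462, -0.2649, 0.3003]
tool_rot: [0.707, 0.707, 0.001, 0.003]
contact_force: [0.7, 0.0, -2.0]
gripper_width: 0.0338
gripper_force: 40.0
```

```bash
python3 st.py
```

```text
t 11.8167 tcp [ 0.4462 -0.2649  0.3003] q [-0.558  0.323  1.848  0.     0.964 -0.557] F [ 0.7  0.  -2. ] w 0.0338 39.999249148968374
tilt deg [ 0.34 -0.21] yaw of tool y -0.04
```

{"op": "apply_moves", "data": {"deltas": "-0.1 0.3 0 0 0 0 0;-0.3 0.6 0 0 0 0 0;-0.3 0.8 0 0 0 0 0;-0.3 0.9 0 0 0 0 0;-0.3 0.9 0 0 0 0 0;-0.3 0.9 0 0 0 0 0;-0.26 0.7 0 0 0 0 0;0 0.4 0 0 0 0 0;0 0.17 0 0 0 0 0;0 0 0 0 0 0 0"}}

```text
time_s: 12.65
tcp_pos: [0.6165, -0.3201, 0.294]
tool_rot: [0.707, 0.707, -0.0, -0.002]
contact_force: [-0.2, -0.1, -2.9]
gripper_width: 0.0333
gripper_force: 40.0
```

```bash
python3 st.py; python3 -c "
from h import *
grab('side')"; python3 g.py 39 0.106 345,130,410,195 y 616 -320
```

```text
t 12.65 tcp [ 0.6165 -0.3201  0.294 ] q [-0.496  0.583  1.414  0.     1.148 -0.496] F [-0.2 -0.1 -2.9] w 0.0333 39.99936280757538
tilt deg [-0.18  0.11] yaw of tool y 0.01
46
centre [ 614.2 -319.6] n 7 res [-1.8 -0.3  0.7 -0.5 -1.2  0.5 -1.9]
```

{"op": "apply_moves", "data": {"deltas": "-0.01 -0.02 0.2 0 0 0 0;0 0 0.3 0 0 0 0;0 0 0.4 0 0 0 0;0 0 0.4 0 0 0 0;0 0 0.4 0 0 0 0;0 0 0.2 0 0 0 0;0 0 0.1 0 0 0 0;0 0 0 0 0 0 0;0 0 0 0 0 0 0"}}

```text
time_s: 13.45
tcp_pos: [0.615, -0.3206, 0.2364]
tool_rot: [0.707, 0.707, -0.0, -0.0]
contact_force: [0.4, -0.3, -3.8]
gripper_width: 0.0336
gripper_force: 40.0
```

```bash
python3 st.py
```

```text
t 13.45 tcp [ 0.615  -0.3206  0.2364] q [-0.497  0.631  1.481  0.     1.03  -0.497] F [ 0.4 -0.3 -3.8] w 0.0336 39.99907256758888
tilt deg [-0.04  0.02] yaw of tool y -0.03
```

{"op": "apply_moves", "data": {"deltas": "0 0.02 0.15 0 0 0 0;0 0 0.12 0 0 0 0;0 0 0 0 0 0 0;0 0 0 0 0 0 0"}}

```text
time_s: 13.78
tcp_pos: [0.6154, -0.3206, 0.2284]
tool_rot: [0.707, 0.707, -0.0, -0.001]
contact_force: [-0.2, 0.1, -3.6]
gripper_width: 0.0337
gripper_force: 40.0
```

```bash
python3 st.py
```

```text
t 13.7833 tcp [ 0.6154 -0.3206  0.2284] q [-0.497  0.64   1.488 -0.     1.015 -0.496] F [-0.2  0.1 -3.6] w 0.0337 39.99926466989564
tilt deg [-0.06  0.03] yaw of tool y -0.03
```

{"op": "apply_moves", "data": {"deltas": "0 0 0 0 0 0 0.5;0 0 0 0 0 0 0.5;0 0 0 0 0 0 0.5;0 0 0 0 0 0 0.5;0 0 -0.2 0 0 0 0.6;0 0 -0.6 0 0 0 0.7;0 0 -0.9 0 0 0 0.8;0 0 -0.9 0 0 0 0.9;0 0 -0.4 0 0 0 0.9;0 0 0 0 0 0 0.9"}}

```text
time_s: 14.62
tcp_pos: [0.6162, -0.321, 0.323]
tool_rot: [0.707, 0.707, 0.001, 0.004]
contact_force: [0.0, 0.2, 0.2]
gripper_width: 0.0814
gripper_force: 0.0
```

```bash
python3 st.py
```

```text
t 14.6167 tcp [ 0.6162 -0.321   0.323 ] q [-0.497  0.559  1.381  0.     1.193 -0.496] F [0.  0.2 0.2] w 0.0814 0.0
tilt deg [ 0.4  -0.21] yaw of tool y -0.03
```

{"op": "apply_moves", "data": {"deltas": "0.3 -0.3 0 0 0 0 0.9;0.6 -0.6 0 0 0 0 0.9;0.8 -0.7 0 0 0 0 0.9;0.9 -0.7 0 0 0 0 0.9;0.9 -0.7 0 0 0 0 0.9;0.9 -0.7 0 0 0 0 0.9;0.8 -0.7 0 0 0 0 0.9;0.7 -0.5 0 0 0 0 0.9;0.45 -0.4 0 0 0 0 0.9;0 0 0 0 0 0 0.9"}}

```text
time_s: 15.45
tcp_pos: [0.4537, -0.1278, 0.3172]
tool_rot: [0.707, 0.708, -0.001, -0.003]
contact_force: [-0.8, -0.5, -0.4]
gripper_width: 0.082
gripper_force: 0.0
```

```bash
python3 st.py;python3 -c "
from h import *
a=grab('top');save(a,'a.png',(240,100,430,290),2);b=grab('side');save(b,'b.png',(240,100,430,290),2)
cv2.imwrite('pics/s4.png',np.hstack([cv2.imread('pics/a.png'),cv2.imread('pics/b.png')]))"
```

```text
t 15.45 tcp [ 0.4537 -0.1278  0.3172] q [-2.990e-01  2.390e-01  1.923e+00  1.000e-03  9.860e-01 -3.010e-01] F [-0.8 -0.5 -0.4] w 0.082 0.0
tilt deg [-0.31  0.13] yaw of tool y 0.07
```

View pics/s4.png

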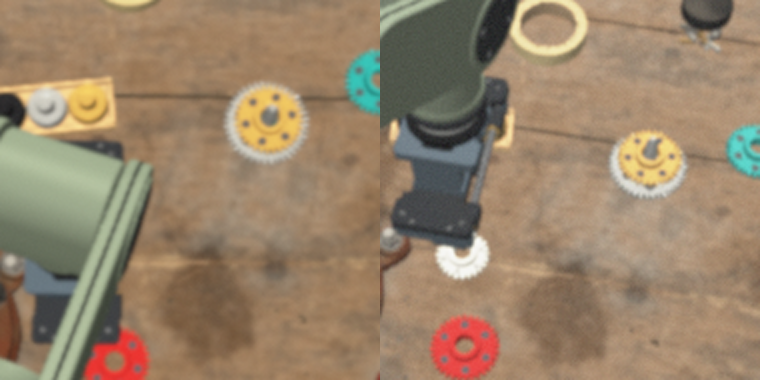

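{"op": "apply_moves", "data": {"deltas": "0 0.08 0.3 0 0 0 0.9;0 0 0.5 0 0 0 0.9;0 0 0.6 0 0 0 0.9;0 0 0.6 0 0 0 0.9;0 0 0.5 0 0 0 0.9;0 0 0.4 0 0 0 0.9;0 0 0.3 0 0 0 0.9;0 0 0.2 0 0 0 0.9;0 0 0 0 0 0 0.9;0 0 0 0 0 0 0.9"}}

```text
time_s: 16.38
tcp_pos: [0.4595, -0.1304, 0.2163]
tool_rot: [0.707, 0.707, -0.0, -0.0]
contact_force: [-0.0, -1.0, 0.7]
gripper_width: 0.0823
gripper_force: 0.0
```

```bash
python3 st.py
```

```text
t 16.3833 tcp [ 0.4595 -0.1304  0.2163] q [-0.301  0.38   2.036  0.     0.726 -0.3  ] F [-0.  -1.   0.7] w 0.0823 0.0
tilt deg [-0.01  0.01] yaw of tool y -0.06
```

{"op": "apply_moves", "data": {"deltas": "0.12 -0.08 0.2 0 0 0 0.9;0 0 0.2 0 0 0 0.9;0 0 0.12 0 0 0 0.9;0 0 0 0 0 0 0.9;0 0 0 0 0 0 0.9"}}

```text
time_s: 16.8
tcp_pos: [0.4567, -0.1264, 0.2009]
tool_rot: [0.707, 0.707, -0.0, -0.0]
contact_force: [0.9, -0.8, 0.0]
gripper_width: 0.0822
gripper_force: 0.0
```

```bash
python3 st.py
```

```text
t 16.8 tcp [ 0.4567 -0.1264  0.2009] q [-0.294  0.4    2.06   0.     0.682 -0.294] F [ 0.9 -0.8  0. ] w 0.0822 0.0
tilt deg [-0.01  0.01] yaw of tool y -0.02
```

{"op": "apply_moves", "data": {"deltas": "0 0 0 0 0 0 0;0 0 0 0 0 0 0;0 0 0 0 0 0 0;0 0 0 0 0 0 0;0 0 0 0 0 0 0;0 0 0 0 0 0 0;0 0 0 0 0 0 0;0 0 0 0 0 0 0;0 0 0 0 0 0 0;0 0 0 0 0 0 0"}}

```text
time_s: 17.63
tcp_pos: [0.4568, -0.1264, 0.2011]
tool_rot: [0.707, 0.707, 0.0, 0.0]
contact_force: [-0.0, 0.3, 0.9]
gripper_width: 0.0338
gripper_force: 40.0
```

{"op": "apply_moves", "data": {"deltas": "0 0 -0.3 0 0 0 0;0 0 -0.6 0 0 0 0;0 0 -0.8 0 0 0 0;0 0 -0.8 0 0 0 0;0 0 -0.8 0 0 0 0;0 0 -0.4 0 0 0 0;0 0 0 0 0 0 0;0 0 0 0 0 0 0"}}

```text
time_s: 18.3
tcp_pos: [0.4566, -0.1264, 0.3127]
tool_rot: [0.707, 0.707, 0.0, 0.001]
contact_force: [0.6, 0.5, 0.2]
gripper_width: 0.0341
gripper_force: 40.0
```

```bash
python3 st.py
```

```text
t 18.3 tcp [ 0.4566 -0.1264  0.3127] q [-0.294  0.246  1.927  0.     0.968 -0.294] F [0.6 0.5 0.2] w 0.0341 39.99972760677338
tilt deg [ 0.09 -0.02] yaw of tool y -0.03
```

{"op": "apply_moves", "data": {"deltas": "-0.3 0.3 0 0 0 0 0;-0.6 0.6 0 0 0 0 0;-0.8 0.7 0 0 0 0 0;-0.9 0.7 0 0 0 0 0;-0.9 0.7 0 0 0 0 0;-0.9 0.7 0 0 0 0 0;-0.8 0.6 0 0 0 0 0;-0.7 0.5 0 0 0 0 0;-0.65 0.5 0 0 0 0 0;0 0 0 0 0 0 0"}}

```text
time_s: 19.13
tcp_pos: [0.6177, -0.3272, 0.309]
tool_rot: [0.708, 0.706, -0.0, 0.001]
contact_force: [0.3, 0.4, 0.2]
gripper_width: 0.0336
gripper_force: 40.0
```

```bash
python3 -c "
from h import *
grab('side')"; python3 st.py;  python3 g.py 31 0.116 345,120,410,190 w 616 -320
```

```text
t 19.1833 tcp [ 0.6165 -0.3254  0.309 ] q [-0.502  0.575  1.389 -0.     1.18  -0.5  ] F [-0.3  0.6 -1.3] w 0.034 39.999623000621796
tilt deg [-0.14  0.06] yaw of tool y -0.13
159
centre [ 559.  -306.2] n 20 res [ 4.   2.8  0.7  0.2  0.3  0.9  1.8  1.8  3.   4.7  8.1  8.   6.4 15.3
 22.8 23.8 23.2 22.5 20.6  9.5]
```

{"op": "apply_moves", "data": {"deltas": "0.07 -0.02 0.2 0 0 0 0;0 0 0.3 0 0 0 0;0 0 0.3 0 0 0 0;0 0 0.4 0 0 0 0;0 0 0.3 0 0 0 0;0 0 0.2 0 0 0 0;0 0 0.15 0 0 0 0;0 0 0 0 0 0 0;0 0 0 0 0 0 0"}}

```text
time_s: 19.93
tcp_pos: [0.6153, -0.3214, 0.2563]
tool_rot: [0.707, 0.707, 0.0, 0.001]
contact_force: [2.6, -3.1, -3.2]
gripper_width: 0.0338
gripper_force: 40.0
```

```bash
python3 st.py
```

```text
t 19.9333 tcp [ 0.6153 -0.3214  0.2563] q [-4.980e-01  6.130e-01  1.460e+00 -1.000e-03  1.066e+00 -4.970e-01] F [ 2.6 -3.1 -3.2] w 0.0338 39.998944625258446
tilt deg [ 0.07 -0.07] yaw of tool y -0.03
```

{"op": "apply_moves", "data": {"deltas": "-0.06 0.04 0 0 0 0 0;0 0 0.1 0 0 0 0;0 0 0.1 0 0 0 0;0 0 0.1 0 0 0 0;0 0 0 0 0 0 0;0 0 0 0 0 0 0"}}

```text
time_s: 20.43
tcp_pos: [0.616, -0.3225, 0.2471]
tool_rot: [0.707, 0.707, -0.0, -0.001]
contact_force: [0.7, 0.5, -1.2]
gripper_width: 0.0344
gripper_force: 40.0
```

```bash
python3 st.py
```

```text
t 20.4333 tcp [ 0.616  -0.3225  0.2471] q [-0.499  0.624  1.465  0.     1.054 -0.498] F [ 0.7  0.5 -1.2] w 0.0344 39.999747946858406
tilt deg [-0.06  0.05] yaw of tool y -0.03
```

{"op": "apply_moves", "data": {"deltas": "0 0 0.05 0 0 0 0;0 0 0 0 0 0 0;0 0 0 0 0 0 0.5;0 0 0 0 0 0 0.5;0 0 0 0 0 0 0.5;0 0 0 0 0 0 0.5;0 0 -0.2 0 0 0 0.6;0 0 -0.6 0 0 0 0.7;0 0 -0.9 0 0 0 0.8;0 0 -0.9 0 0 0 0.9"}}

```text
time_s: 21.27
tcp_pos: [0.616, -0.3227, 0.3246]
tool_rot: [0.707, 0.707, -0.0, -0.001]
contact_force: [0.3, 0.4, 0.7]
gripper_width: 0.0689
gripper_force: 0.0
```

```bash
python3 st.py
```

```text
t 21.2667 tcp [ 0.616  -0.3227  0.3246] q [-0.499  0.561  1.374  0.     1.209 -0.498] F [0.3 0.4 0.7] w 0.0689 0.0
tilt deg [-0.09  0.05] yaw of tool y -0.04
```

{"op": "apply_moves", "data": {"deltas": "0.3 0.06 0 0 0 0 0.9;0.6 0.08 0 0 0 0 0.9;0.9 0.1 0 0 0 0 0.9;1 0.1 0 0 0 0 0.9;1 0.1 0 0 0 0 0.9;1 0.1 0.1 0 0 0 0.9;0.8 0.03 0.3 0 0 0 0.9;0.7 0 0.3 0 0 0 0.9;0.5 0 0.3 0 0 0 0.9;0 0 0 0 0 -1 0.9"}}

```text
time_s: 22.1
tcp_pos: [0.6324, -0.1147, 0.2908]
tool_rot: [0.668, 0.745, -0.001, -0.003]
contact_force: [-0.4, -0.4, -0.2]
gripper_width: 0.0821
gripper_force: 0.0
```

```bash
python3 -c "
from h import *
a=grab('top');save(a,'a.png',(230,100,420,220),2);b=grab('side');save(b,'b.png',(230,100,420,220),2)
cv2.imwrite('pics/s5.png',np.hstack([cv2.imread('pics/a.png'),cv2.imread('pics/b.png')]))"; python3 st.py
```

```text
t 22.2 tcp [ 0.633  -0.1172  0.2924] q [-0.201  0.51   1.554  0.     1.081 -0.307] F [-0.2 -1.7  1.3] w 0.0822 0.0
tilt deg [-0.18  0.04] yaw of tool y 6.07
```

View pics/s5.png

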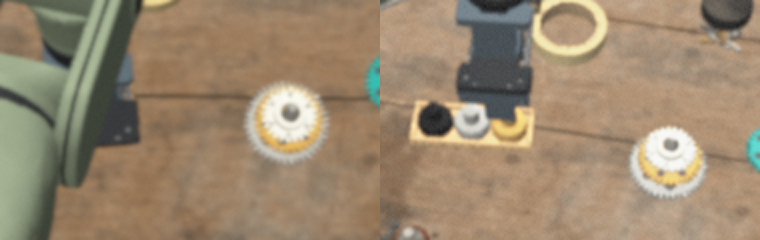

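{"op": "apply_moves", "data": {"deltas": "0 0 0.2 0 0 0 0.9;0 0 0.4 0 0 0 0.9;0 0 0.5 0 0 0 0.9;0 0 0.5 0 0 0 0.9;0 0 0.3 0 0 0 0.9;0 0 0.2 0 0 0 0.9;0 0 0.1 0 0 0 0.9;0 0 0 0 0 0 0.9;0 0 0 0 0 0 0.9"}}

```text
time_s: 22.95
tcp_pos: [0.6337, -0.119, 0.2284]
tool_rot: [0.67, 0.743, 0.0, 0.0]
contact_force: [0.6, 0.2, -0.1]
gripper_width: 0.0824
gripper_force: 0.0
```

```bash
python3 st.py
```

```text
t 22.95 tcp [ 0.6337 -0.119   0.2284] q [-0.203  0.573  1.622  0.     0.945 -0.307] F [ 0.6  0.2 -0.1] w 0.0824 0.0
tilt deg [ 0.05 -0.  ] yaw of tool y 5.94
```

{"op": "apply_moves", "data": {"deltas": "0.06 -0.02 0.15 0 0 0 0.9;0 0 0.18 0 0 0 0.9;0 0 0 0 0 0 0.4;0 0 0 0 0 0 0.4;0 0 0 0 0 0 0.4;0 0 0 0 0 0 0.4;0 0 0 0 0 0 0.4;0 0 0 0 0 0 0.4", "force": 30}}

```text
time_s: 23.62
tcp_pos: [0.6327, -0.1171, 0.2183]
tool_rot: [0.669, 0.743, 0.0, 0.0]
contact_force: [0.1, -0.1, -0.4]
gripper_width: 0.0451
gripper_force: 0.0
```

```bash
python3 st.py
```

```text
t 23.6167 tcp [ 0.6327 -0.1171  0.2183] q [-0.201  0.583  1.635  0.     0.924 -0.305] F [ 0.1 -0.1 -0.4] w 0.0451 0.0
tilt deg [0.02 0.  ] yaw of tool y 5.96
```

{"op": "apply_moves", "data": {"deltas": "0 0 0 0 0 0 0;0 0 0 0 0 0 0;0 0 0 0 0 0 0;0 0 0 0 0 0 0;0 0 0 0 0 0 0;0 0 0 0 0 0 0;0 0 0 0 0 0 0;0 0 0 0 0 0 0"}}

```text
time_s: 24.28
tcp_pos: [0.6333, -0.117, 0.2185]
tool_rot: [0.669, 0.743, 0.001, 0.001]
contact_force: [2.8, 1.3, 0.5]
gripper_width: 0.019
gripper_force: 30.0
```

```bash
python3 st.py
```

```text
t 24.2833 tcp [ 0.6333 -0.117   0.2185] q [-0.201  0.583  1.634  0.     0.923 -0.305] F [2.8 1.3 0.5] w 0.019 30.001509189605713
tilt deg [ 0.14 -0.01] yaw of tool y 5.96
```

{"op": "apply_moves", "data": {"deltas": "0 0 -0.1 0 0 0 0;0 0 -0.2 0 0 0 0;0 0 -0.2 0 0 0 0;0 0 -0.2 0 0 0 0;0 0 -0.4 0 0 0 0;0 0 -0.6 0 0 0 0;0 0 -0.7 0 0 0 0;0 0 -0.6 0 0 0 0;0 0 -0.3 0 0 0 0;0 0 0 0 0 0 0"}}

```text
time_s: 25.12
tcp_pos: [0.6328, -0.1172, 0.3202]
tool_rot: [0.669, 0.743, 0.001, 0.002]
contact_force: [0.5, -0.2, -0.9]
gripper_width: 0.0191
gripper_force: 30.0
```

```bash
python3 -c "
from h import *
b=grab('side');save(b,'s6.png',(230,90,420,220),4)"; python3 st.py
```

```text
t 25.1667 tcp [ 0.6325 -0.1171  0.3183] q [-0.201  0.486  1.525 -0.     1.129 -0.305] F [ 0.4  1.4 -0.9] w 0.019 29.993835389614105
tilt deg [ 0.09 -0.02] yaw of tool y 5.96
```

View pics/s6.png

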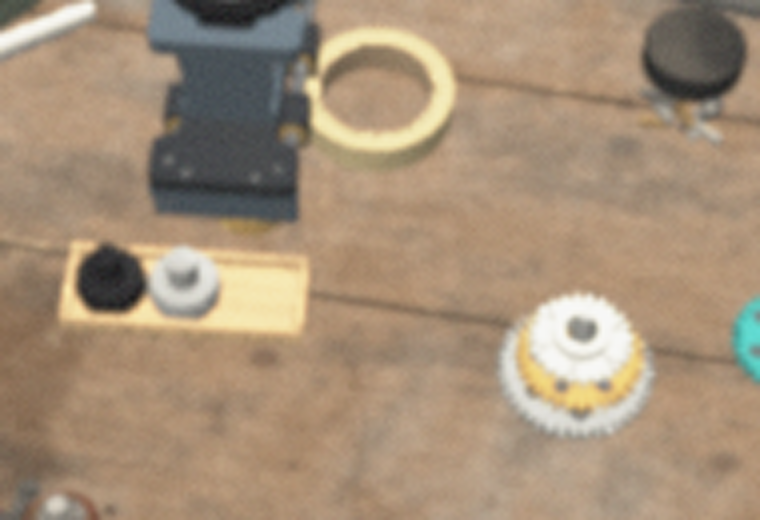

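```bash
python3 - <<'E'
from m import *
for n,c in (('top',(375,156)),('side',(375,172))):
    f=load(n) if n=='side' else grab(n)
    hsv=cv2.cvtColor(f['pixels'],cv2.COLOR_RGB2HSV); H,S,V=[hsv[:,:,i].astype(int) for i in range(3)]
    M=np.zeros(V.shape,bool); M[c[1]-30:c[1]+30,c[0]-30:c[0]+30]=1
    # post shank+tip dark against white
    blob(f,M&(S<60)&(V<200),.072,c,n+' post')
    blob(f,M&(S<60)&(V>150),.041,c,n+' nylon disc')
    P=cloud(f); a=P[c[1]-30:c[1]+30,c[0]-30:c[0]+30].reshape(-1,3); q=a[a[:,2]>.052]; print(len(q),q.mean(0).round(4),q[:,2].max())
    for z0,z1 in((.013,.02),(.03,.038),(.048,.056)):
        w=a[(a[:,2]>z0)&(a[:,2]<z1)]; print(z0,len(w),((w.min(0)+w.max(0))/2).round(4), w.mean(0).round(4))
E
```

```text
top post px [375.  156.3] area 61 circ [ 612.9 -319.2] 9.8 fit [ 612.6 -319.1] 9.2
top nylon disc px [372.  161.3] area 925 circ [ 608.4 -318.1] 47.2 fit [ 608.4 -318. ] 46.2
266 [ 0.5984 -0.3118  0.1232] 1.06022131960386
0.013 375 [ 0.615  -0.3206  0.0165] [ 0.6059 -0.3155  0.0164]
0.03 289 [ 0.6148 -0.3218  0.034 ] [ 0.606  -0.3195  0.0337]
0.048 312 [ 0.6151 -0.3196  0.052 ] [ 0.6138 -0.3189  0.0509]
side post px [375.  171.9] area 38 circ [ 608.6 -317.9] 8.9 fit [ 608.7 -318.3] 8.4
side nylon disc px [374.6 174.3] area 460 circ [ 620.8 -316. ] 35.0 fit [ 621.2 -318.3] 32.2
231 [ 0.5674 -0.3166  0.1296] 1.0218347520757245
0.013 281 [ 0.609  -0.3191  0.0165] [ 0.5937 -0.3156  0.0164]
0.03 238 [ 0.6089 -0.32    0.034 ] [ 0.5972 -0.3214  0.0334]
0.048 241 [ 0.6142 -0.3179  0.0516] [ 0.6112 -0.3177  0.0511]
```

{"op": "apply_moves", "data": {"deltas": "0 0 0 0 0 1 0;-0.4 -0.04 0 0 0 0 0;-0.7 -0.06 0 0 0 0 0;-0.9 -0.07 0 0 0 0 0;-1 -0.08 0 0 0 0 0;-1 -0.08 0 0 0 0 0;-1 -0.08 0 0 0 0 0;-0.8 -0.07 0 0 0 0 0;-0.6 -0.05 0 0 0 0 0;-0.37 -0.02 0 0 0 0 0"}}

```text
time_s: 26.05
tcp_pos: [0.6152, -0.3228, 0.3158]
tool_rot: [0.708, 0.707, -0.001, -0.001]
contact_force: [-0.0, -0.4, -2.2]
gripper_width: 0.0191
gripper_force: 30.0
```

{"op": "apply_moves", "data": {"deltas": "0 0 0 0 0 0 0;0 0 0 0 0 0 0"}}

```text
time_s: 26.22
tcp_pos: [0.6159, -0.3201, 0.3165]
tool_rot: [0.707, 0.707, 0.0, -0.001]
contact_force: [-0.2, 0.6, -1.0]
gripper_width: 0.019
gripper_force: 30.0
```

```bash
python3 st.py
```

```text
t 26.2167 tcp [ 0.6159 -0.3201  0.3165] q [-4.960e-01  5.650e-01  1.388e+00  1.000e-03  1.190e+00 -4.960e-01] F [-0.2  0.6 -1. ] w 0.019 29.993828237056732
tilt deg [-0.06  0.09] yaw of tool y -0.04
```

{"op": "apply_moves", "data": {"deltas": "0 0 0.2 0 0 0 0;0 0 0.2 0 0 0 0;0 0 0.2 0 0 0 0;0 0 0.2 0 0 0 0;0 0 0.2 0 0 0 0;0 0 0.2 0 0 0 0;0 0 0.1 0 0 0 0;0 0 0 0 0 0 0;0 0 0 0 0 0 0"}}

```text
time_s: 26.97
tcp_pos: [0.6161, -0.3202, 0.2779]
tool_rot: [0.707, 0.707, 0.0, -0.0]
contact_force: [-0.0, -0.2, -1.5]
gripper_width: 0.019
gripper_force: 30.0
```

```bash
python3 st.py
```

```text
t 26.9667 tcp [ 0.6161 -0.3202  0.2779] q [-0.496  0.595  1.435  0.     1.111 -0.495] F [-0.  -0.2 -1.5] w 0.019 29.993813037872314
tilt deg [-0.01  0.01] yaw of tool y -0.03
```

{"op": "apply_moves", "data": {"deltas": "0 0 0.08 0 0 0 0;0 0 0.07 0 0 0 0;0 0 0 0 0 0 0;0 0 0 0 0 0 0"}}

```text
time_s: 27.3
tcp_pos: [0.616, -0.3202, 0.2736]
tool_rot: [0.707, 0.707, 0.0, -0.0]
contact_force: [-0.4, 0.0, -0.9]
gripper_width: 0.0192
gripper_force: 30.0
```

```bash
python3 st.py
```

```text
t 27.3 tcp [ 0.616  -0.3202  0.2736] q [-0.496  0.599  1.441  0.     1.102 -0.495] F [-0.4  0.  -0.9] w 0.0192 29.993853271007538
tilt deg [-0.    0.01] yaw of tool y -0.04
```

Release, rise and step well back toward free space for a check.

{"op": "apply_moves", "data": {"deltas": "0 0 0 0 0 0 0.5;0 0 0 0 0 0 0.5;0 0 0 0 0 0 0.5;0 0 0 0 0 0 0.5;0 0 0 0 0 0 0.5;0 0 -0.2 0 0 0 0.5;0 0 -0.5 0 0 0 0.6;0 0 -0.8 0 0 0 0.7;0 0 -0.9 0 0 0 0.8;0 0 -0.9 0 0 0 0.8"}}

```text
time_s: 28.13
tcp_pos: [0.6159, -0.3201, 0.3739]
tool_rot: [0.707, 0.707, -0.0, -0.0]
contact_force: [0.9, 0.7, -0.8]
gripper_width: 0.0694
gripper_force: 0.0
```

{"op": "apply_moves", "data": {"deltas": "0 -0.5 -0.2 0 0 0 0.8;0 -0.8 0 0 0 0 0.8;0 -0.9 0 0 0 0 0.8;0 -0.9 0 0 0 0 0.8;0 -0.9 0 0 0 0 0.8;0 -0.8 0 0 0 0 0.8;0 -0.5 0 0 0 0 0.8;0 0 0 0 0 0 0.8;0 0 0 0 0 0 0.8"}}

```text
time_s: 28.88
tcp_pos: [0.4567, -0.3201, 0.3795]
tool_rot: [0.708, 0.707, 0.0, 0.001]
contact_force: [0.0, 0.4, -0.2]
gripper_width: 0.073
gripper_force: 0.0
```

```bash
python3 -c "
from h import *
a=grab('top');save(a,'a.png',(220,90,450,300),1.7);b=grab('side');save(b,'b.png',(220,90,450,300),1.7)
cv2.imwrite('pics/s7.png',np.hstack([cv2.imread('pics/a.png'),cv2.imread('pics/b.png')]))
for f in(a,b):
    P=cloud(f).reshape(-1,3); q=P[(np.hypot(P[:,0]-.616,P[:,1]+.32)<.045)]
    for z0,z1 in((.012,.022),(.03,.038),(.048,.056),(.07,.085),(.09,.11)):
        w=q[(q[:,2]>z0)&(q[:,2]<z1)]; print(z0,len(w),w.mean(0).round(4) if len(w) else '')
"; python3 st.py
```

```text
0.012 205 [ 0.6149 -0.2979  0.0167]
0.03 143 [ 0.6143 -0.3047  0.0334]
0.048 92 [ 0.6141 -0.3036  0.0508]
0.07 222 [ 0.6159 -0.318   0.0786]
0.09 75 [ 0.6142 -0.3199  0.0988]
0.012 17 [ 0.6106 -0.2785  0.0162]
0.03 0 
0.048 0 
0.07 0 
0.09 0 
t 28.9833 tcp [ 0.4578 -0.3202  0.3791] q [-0.631  0.311  1.644  0.     1.185 -0.631] F [0.9 0.2 0.2] w 0.0732 0.0
tilt deg [ 0.09 -0.03] yaw of tool y -0.03
```

View pics/s7.png

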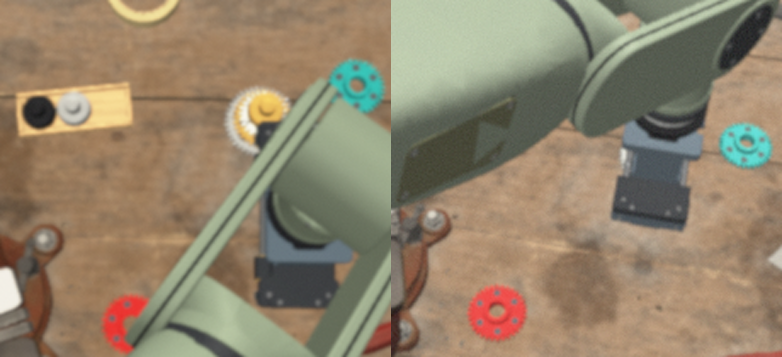

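```bash
python3 -c "
from station import ticket
print(ticket.finish_job())"
```

```text
the job is handed in; nothing more can be done
None
```

The three gears are seated on the post, steel then brass then nylon, with the brass cap over the tip; the black and steel caps still stand in the tray, and I handed the job in at about 29 s of the 122 s.

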